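Post the spent battery pack into the return box

ROBOT

A 6-joint arm with a two-finger parallel gripper is mounted at the origin on the work surface. World frame = base frame: x ahead of the robot, y to its left, z up, the work surface at z = 0. Lengths are in m, angles in rad, forces in N, time in s.
With the tool pointing down it reaches from about 0.3 to 0.825 m from the base axis. Payload 5.4 kg.
Tool frame: the origin (TCP) lies on the centre line of the jaws, within the pads' length; the fingertips stand 22 mm ahead of it and the grasp point (between the pads) lies 3 mm ahead of it; z points along the fingers, y is the direction in which the jaws open and shut (so a half turn about z gives the same grasp; the last joint's range is limited). The gripper opens to 92 mm and grips with 3 to 60 N. Pads are 20 mm wide; open, the fingers measure 128 mm over their backs; the gripper's body (75 mm by 189 mm) begins 69 mm behind the grasp point.
Start: joints at [1.108, 0.158, 1.597, -0, 1.386, -0.21], TCP at [0.144, 0.557, 0.237] pointing down, gripper open.
Joint ranges: [-2.91, 2.91], [-0.94, 2.29], [0.18, 2.7], [-1.29, 4.43], [0.17, 2.64], [-3, 3]. Speed limits (rad/s): [2.57, 2.57, 3.14, 3.14, 3.14, 3.14].

INTERFACE

Orientations are given as a 3x3 rotation matrix whose columns are the frame's x, y, z axes.
In Python, from station import ctrl gives the robot as it stands.
- The arm moves only by the tool arm_command, never from a script. Its argument "commands" is a list of rows, each a list of 6 numbers: the shift along the tool's x, y, z in m, then the turn, a rotation vector about the tool's x, y, z in rad. A call has 1 to 5 rows; each row shifts and turns the commanded pose from where the row before left it, along the tool's axes as they then stand; what a row does not reach is not made up. A row lasts 1/12 s, in which the tool goes at most 41.7 mm and 7.16 degrees, less where a joint would pass 70% of its speed; a pose out of reach is approached as far as the arm can. A call is refused whole if a number of a shift passes 0.0417 or a number of a turn 0.125, either way. A call with a gripper value outside its range is refused whole. "grip" is the opening in per cent of the stroke, from 0 (shut) to 100 (fully open), set as the call begins (left out, the last holds). The fingers move at their own pace and stop on an object; "grip_force" is the grip in N (left out, the last holds). Time passes only in rows, so rows that do not move let the fingers close. It gives the time, the measured TCP pose, the force and the opening at its end, in the units of the state.
- ctrl.get_obs(): the state, without advancing time (a new reading comes with each control period).
- ctrl.grab_frame(name): name is "scene" or "top" or "wrist"; returns the picture (384x512x3 uint8, red, green, blue); there is no depth.
- ctrl.calibration(name): a dict with "vertical_fov" (degrees; the focal length in pixels is half the picture's height over the tangent of half this angle, whatever the lens; pixels are square), "cx", "cy" (the principal point, pixels), "k1" (the pictures are not rectified: a ray, as slopes to the right and down, at radius r is drawn at 1 + k1 r^2 times it, then the intrinsics apply), "rvec" (rotation vector, rad) and "tvec" (3), from world to camera coordinates, as OpenCV has them. Camera axes: x right, y down, z forward; pixel columns grow to the right and rows downward; lengths in m; the calibration is good to about 2 mm. A picture is of the moment at which its call begins: read the wrist's pose just before it. calibration takes no time and is no camera call; for the wrist camera it gives the pose at the moment of the call.
- ctrl.sign_off(): hands the job in, once; it reports no verdict.
The state is a dict: "clock": time; "qpos": joint angles; "qd": joint speeds; "joint_efforts": joint torques, N m; "tcp_pos": TCP position; "orientation": TCP orientation; "ft_force": force on the tool from outside, world axes, zero at the start; "wrist_torque": the same for the moment, N m; "grip_width": finger opening in m.
Only numpy, scipy, OpenCV 4.12 (cv2) and the standard library are available. Lean on these libraries where they do the work, as an engineer would, in place of code of your own. Each camera call takes 0.05 s, during which the arm holds its last target. There are 200 camera calls.

TASK

The red-topped battery pack is worn out: pick it up and push it down, base first and still in the gripper, through the sprung flap on top of the yellow return box, let go, and see that it drops right inside and the flap snaps shut behind it. Leave the good green-topped pack standing where it is.

Things in the scene. Friction and masses are not known exactly. Their poses are not given: they have to be found in the camera images.
- spent_mid (a point): Centre, half-way up, of the spent (red-topped) battery pack: a loose upright block 34 mm (its x) by 56 mm (its y) by 105 mm tall (its z, up), about 0.28 kg, black below, the top 38 mm red with two brass contacts on the top face. Grip it across the 34 mm, near its top. A look-alike green-topped pack and a paper-labelled tin stand near it.
- charged_mid (a point): Centre of the good (green-topped) battery pack, same size, shape and axes as the spent one, half-way up.
- slot (a point): Centre of the opening in the top of the yellow return box, level with the box top, 200 mm above the bench. Box: fixed, +x side clear, 200 (x) by 180 (y) by 200 mm, z up, 185 mm deep and empty inside. Opening: 64 mm along x by 94 mm along y, black-rimmed; a pack enters upright, its 56 mm side along y, within 12 mm of centre and 10 degrees. A plate 72 mm deep under the -x edge guides it.
- flap (a joint): Aluminium flap closing the opening, in rad: 0 shut, 1.45 swung fully down. 62 mm long, hinged at the opening's +x edge. A light spring (0.13 N m) shuts it; pushing a pack in takes under 10 N. Let go about 60 mm in (flap near 1.1), the pack drops or may hang pinched; then push its top down with closed fingers to 60 mm below the box top.

How it is judged:
By the outcome, as a careful person would: the job done as asked, in the order asked, and still so for the second after the job is handed in, with the robot touching nothing.
It also fails if it takes over 43 s, if anything falls off the work surface, if the arm or the gripper's body presses on something with over 40 N, if the wrist force passes 120 N, or if a joint passes its speed limit or range.

## Working session

There is one attempt and no reset: what is moved stays moved. The work goes in short steps, Python scripts to look and compute and a tool call to move; the robot and the scene stay as the last step left them, time stands still between calls to the robot, and variables do not carry over. Pictures are saved under pics/ and viewed, on a budget of 10 in all, crops included, one or two more only if the job needs it, and the job is handed in when it is done.

Besides the shell and the picture viewer there is one more tool, called by a JSON object that holds its "name" and its "arguments", one argument or row to a line. arm_command: Moves the arm, as the interface text tells. Its arguments: {"type":"object","properties":{"commands":{"type":"array","items":{"type":"array","items":{"type":"number"}}},"grip":{"type":"number"},"grip_force":{"type":"number"}},"required":["commands"]}

```bash
ls; mkdir -p pics; cat > h.py <<'E'
import numpy as np, cv2
from station import ctrl
def K(c):
    f=192/np.tan(np.radians(c["vertical_fov"])/2); return f
def ray(c,uv):
    f=K(c); d=(np.array(uv,float)-[c["cx"],c["cy"]])/f
    rd=np.hypot(*d); r=rd
    for _ in range(30): r=rd/(1+c["k1"]*r*r)
    if rd>0: d=d*r/rd
    R=cv2.Rodrigues(np.array(c["rvec"],float))[0]; t=np.array(c["tvec"],float).ravel()
    return -R.T@t, R.T@np.array([d[0],d[1],1.])
def onz(c,uv,z):
    o,d=ray(c,uv); return o+d*(z-o[2])/d[2]
def proj(c,p):
    R=cv2.Rodrigues(np.array(c["rvec"],float))[0]; q=R@np.array(p)+np.array(c["tvec"]).ravel()
    s=q[:2]/q[2]; s=s*(1+c["k1"]*(s@s)); return s*K(c)+[c["cx"],c["cy"]]
def grab(n,fn):
    c=ctrl.calibration(n); im=ctrl.grab_frame(n); cv2.imwrite("pics/"+fn,im[:,:,::-1]); return c,im
E
python3 - <<'E'
from h import *
for n in("scene","top"):
    c,im=grab(n,n+"0.png"); print(n,c)
o=ctrl.get_obs(); print(o)
E
```

```text
pics
scene {'vertical_fov': 53.69000586622583, 'cx': 241.62429745209766, 'cy': 191.5231155901429, 'k1': -0.13050435903484406, 'rvec': array([ 1.46627445,  2.22259913, -0.78733915]), 'tvec': array([ 0.21493491, -0.27665706,  1.24713602])}
top {'vertical_fov': 45.32801230939868, 'cx': 257.4354754705376, 'cy': 194.79065527036164, 'k1': -0.06546216476736458, 'rvec': array([ 2.14265832, -2.15406089,  0.16745065]), 'tvec': array([-0.03248205,  0.56941279,  1.1228262 ])}
{'clock': 0.1, 'qpos': array([ 1.10792845e+00,  1.58970220e-01,  1.59807754e+00,  1.57453493e-05,
        1.38617283e+00, -2.10072248e-01]), 'qd': array([-1.17939941e-03, -1.78607756e-03, -3.61222379e-03,  7.48154769e-05,
       -1.26006624e-04, -3.39662211e-04]), 'joint_efforts': array([-3.46288698e-04, -3.86507857e+01, -3.22958350e+01,  7.03149335e-02,
        3.40478949e-02, -1.33533683e-05]), 'tcp_pos': array([0.14358247, 0.55625939, 0.23574062]), 'orientation': array([[-9.68216129e-01,  2.50113930e-01, -7.40749382e-04],
       [ 2.50114776e-01,  9.68215109e-01, -1.44972781e-03],
       [ 3.54607624e-04, -1.58892221e-03, -9.99998675e-01]]), 'ft_force': array([-0.82029668,  0.09809707,  0.25909871]), 'wrist_torque': array([ 0.01684834,  0.00680202, -0.01236566]), 'grip_width': 0.09170567054261129}
```

View pics/scene0.png

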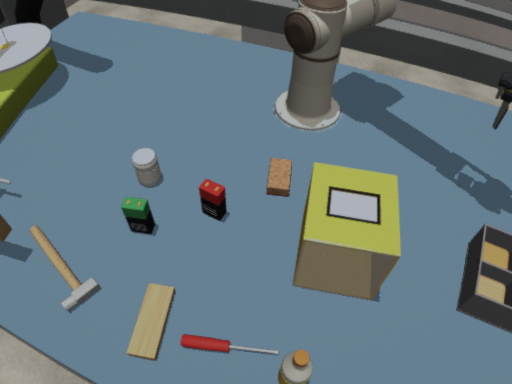

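View pics/top0.png

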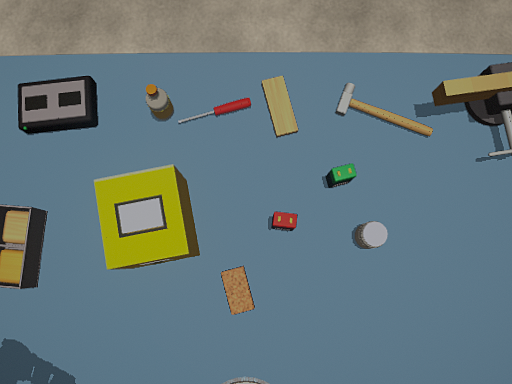

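The scene view shows the red pack at about (213,200), the green at (139,215), the tin at (147,167) and the yellow box with its slot at (354,206). In the top view, the red top is at (285,220), the green at (343,173) and the slot at (140,216).

```bash
cat > m.py <<'E'
from h import *
def fit(c,m,z,name):
    n,l,s,_=cv2.connectedComponentsWithStats(m.astype(np.uint8))
    for i in range(1,n):
        if s[i,4]<60: continue
        cn=cv2.findContours((l==i).astype(np.uint8),0,1)[0][0][:,0,:]
        w=np.array([onz(c,p,z)[:2] for p in cv2.convexHull(cn)[:,0,:]],np.float32)
        r=cv2.minAreaRect(w); print(name,s[i,:5],np.round(r[0],4),np.round(r[1],4),round(r[2],1))
if __name__=="__main__":
    c=ctrl.calibration("top"); im=cv2.imread("pics/top0.png")
    h=cv2.cvtColor(im,cv2.COLOR_BGR2HSV); H,S,V=cv2.split(h)
    print(im[220,275:296:4].tolist(), im[228,285].tolist(), im[173,335:352:4].tolist(), im[182,340].tolist())
    red=((H<8)|(H>172))&(S>150)
    for t in(100,170,190): fit(c,cv2.morphologyEx((red&(V>t)).astype(np.uint8),3,np.ones((5,5))),.105,"red%d"%t)
    gr=(H>45)&(H<75)&(S>150)
    for t in(60,110,130): fit(c,cv2.morphologyEx((gr&(V>t)).astype(np.uint8),3,np.ones((5,5))),.105,"green%d"%t)
    fit(c,(S<60)&(V>150),.2,"white")
    y=(H>24)&(H<36)&(S>150)
    for t in(150,190):fit(c,y&(V>t),.2,"yel%d"%t)
    reg=np.zeros_like(V,bool);reg[185:250,105:175]=1
    fit(c,reg&(V<90),.2,"rim")
E
python3 m.py
```

```text
[[53, 57, 165], [76, 175, 164], [52, 55, 164], [52, 55, 165], [74, 168, 163], [47, 54, 168]] [33, 30, 28] [[86, 159, 56], [67, 153, 167], [83, 156, 56], [82, 155, 52], [75, 148, 71]] [16, 19, 7]
red100 [214  98  37  17 299] [0.7835 0.0266] [0.0226 0.0906] 14.4
red100 [273 212  24  16 325] [ 0.4999 -0.0993] [0.0546 0.0335] 82.5
green60 [332 164  24  18 308] [ 0.6139 -0.244 ] [0.0333 0.0554] 14.0
green110 [332 164  24  17 280] [ 0.6153 -0.2446] [0.0309 0.0534] 14.0
green130 [332 164  24  17 273] [ 0.6153 -0.2447] [0.0309 0.0528] 14.0
white [ 241   16   84   36 1428] [ 0.9257 -0.0942] [0.1923 0.0884] 90.0
white [ 84  29  82  24 539] [0.9107 0.2719] [0.1895 0.0577] 89.1
white [374  32  80  21 460] [ 0.9068 -0.4015] [0.1883 0.0502] 89.5
white [ 0 36 14 16 97] [0.9094 0.5567] [0.0309 0.0384] 89.5
white [338  83  16  30 208] [ 0.7698 -0.237 ] [0.0182 0.0719] 68.7
white [506 110   6  25  69] [ 0.7125 -0.6158] [0.0572 0.0105] 3.7
white [ 118  198   45   35 1143] [0.5022 0.2216] [0.0605 0.09  ] 11.2
white [363 222  25  24 470] [ 0.4596 -0.2894] [0.0528 0.05  ] 89.5
yel150 [  95  167   94  102 5445] [0.4987 0.2212] [0.1943 0.178 ] 10.9
yel150 [  9 258  13   8  70] [0.4016 0.4943] [0.0151 0.0272] 0.2
rim [114 195  53  43 367] [0.5009 0.2218] [0.0746 0.1045] 10.9
```

{"name": "arm_command", "arguments": {
  "commands": [
    [0,0,-0.003,0,0,0.121],
    [0,0,-0.003,0,0,0.121],
    [0,0,-0.003,0,0,0.121],
    [0,0,-0.003,0,0,0.121],
    [0,0,-0.003,0,0,0.121]
  ],
  "grip": 100
}}

```text
clock: 0.52
tcp_pos: [0.1436, 0.5564, 0.2512]
orientation: [[-0.65, 0.76, -0.001], [0.76, 0.65, -0.001], [-0.0, -0.001, -1.0]]
ft_force: [0.0, -0.7, 0.7]
grip_width: 0.0918
```

{"name": "arm_command", "arguments": {
  "commands": [
    [0,0,-0.003,0,0,0.121],
    [0,0,-0.003,0,0,0.121],
    [0,0,-0.003,0,0,0.121],
    [0,0,-0.003,0,0,0.121],
    [0,0,-0.003,0,0,0.121]
  ]
}}

```text
clock: 0.93
tcp_pos: [0.1437, 0.5564, 0.2661]
orientation: [[-0.102, 0.995, -0.0], [0.995, 0.102, -0.001], [-0.001, -0.001, -1.0]]
ft_force: [-0.2, 0.1, -0.4]
grip_width: 0.0917
```

{"name": "arm_command", "arguments": {
  "commands": [
    [0,0,0,0,0,0.121],
    [0,0,0,0,0,0.118],
    [-0.03,0.022,0,0,0,0],
    [-0.03,0.022,0,0,0,0],
    [-0.03,0.022,0,0,0,0]
  ]
}}

```text
clock: 1.35
tcp_pos: [0.1974, 0.4575, 0.2658]
orientation: [[0.129, 0.992, -0.001], [0.992, -0.129, -0.001], [-0.001, -0.001, -1.0]]
ft_force: [1.0, -1.3, 0.9]
grip_width: 0.092
```

{"name": "arm_command", "arguments": {
  "commands": [
    [-0.03,0.022,0,0,0,0],
    [-0.03,0.022,0,0,0,0],
    [-0.03,0.022,0,0,0,0],
    [-0.03,0.022,0,0,0,0],
    [-0.03,0.022,0,0,0,0]
  ]
}}

```text
clock: 1.77
tcp_pos: [0.2871, 0.2941, 0.2662]
orientation: [[0.13, 0.992, -0.0], [0.992, -0.13, -0.0], [-0.0, -0.0, -1.0]]
ft_force: [0.8, -0.1, 1.0]
grip_width: 0.0918
```

{"name": "arm_command", "arguments": {
  "commands": [
    [-0.03,0.022,0,0,0,0],
    [-0.03,0.022,0,0,0,0],
    [-0.03,0.022,0,0,0,0],
    [-0.03,0.022,0,0,0,0],
    [-0.03,0.022,0,0,0,0]
  ]
}}

```text
clock: 2.18
tcp_pos: [0.3767, 0.1309, 0.2664]
orientation: [[0.131, 0.991, 0.0], [0.991, -0.131, 0.0], [0.0, 0.0, -1.0]]
ft_force: [0.3, 0.7, -0.3]
grip_width: 0.0921
```

{"name": "arm_command", "arguments": {
  "commands": [
    [-0.03,0.022,0,0,0,0],
    [-0.03,0.022,0,0,0,0],
    [-0.03,0.022,0,0,0,0],
    [-0.03,0.022,0,0,0,0],
    [0,0,0,0,0,0]
  ]
}}

```text
clock: 2.6
tcp_pos: [0.4497, -0.0026, 0.2662]
orientation: [[0.136, 0.991, -0.0], [0.991, -0.136, -0.002], [-0.002, 0.0, -1.0]]
ft_force: [-0.7, 0.4, 0.4]
grip_width: 0.0921
```

{"name": "arm_command", "arguments": {
  "commands": [
    [-0.03,0.021,0,0,0,0],
    [-0.03,0.021,0,0,0,0],
    [-0.03,0.021,0,0,0,0],
    [0,0,0,0,0,0],
    [0,0,0,0,0,0]
  ]
}}

```text
clock: 3.02
tcp_pos: [0.4986, -0.0957, 0.2658]
orientation: [[0.133, 0.991, -0.002], [0.991, -0.133, 0.001], [0.001, -0.002, -1.0]]
ft_force: [0.2, 1.0, 0.2]
grip_width: 0.0922
```

```bash
python3 - <<'E'
from m import *
o=ctrl.get_obs(); print(o["clock"],o["tcp_pos"],o["orientation"].round(4).tolist())
c,im=grab("wrist","w1.png"); im=im[:,:,::-1].copy()
H,S,V=cv2.split(cv2.cvtColor(im,cv2.COLOR_BGR2HSV))
red=((H<8)|(H>172))&(S>130)
for t in(80,130,150): fit(c,cv2.morphologyEx((red&(V>t)).astype(np.uint8),3,np.ones((9,9))),.105,"red%d"%t)
E
```

```text
3.0167 [ 0.4985519  -0.09570852  0.26584423] [[0.1327, 0.9912, -0.0017], [0.9912, -0.1327, 0.0012], [0.0009, -0.0018, -1.0]]
red80 [ 460    8   33   80 1591] [0.7461 0.0215] [0.0219 0.078 ] 15.7
red80 [ 246  162   27   49 1293] [ 0.5011 -0.095 ] [0.0587 0.0309] 83.3
red130 [ 464    8   29   80 1353] [0.7472 0.0216] [0.0193 0.0777] 16.3
red130 [ 246  166   27   45 1192] [ 0.5008 -0.0973] [0.0541 0.0309] 83.3
red150 [ 465    8   28   80 1233] [0.7489 0.022 ] [0.0176 0.0775] 14.4
red150 [ 246  167   27   44 1118] [ 0.5012 -0.0979] [0.0529 0.0302] 83.2
```

View pics/w1.png

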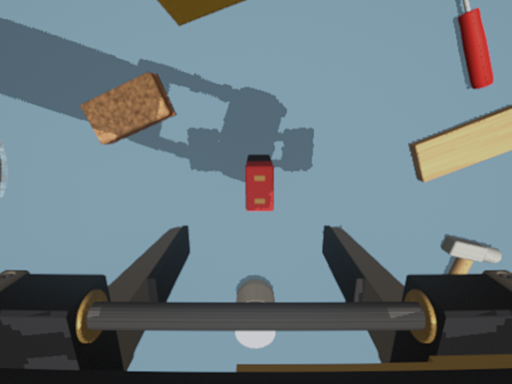

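The wrist view shows the red top at (260,185), between the open jaws. It gives (0.501, -0.098), which agrees with the top camera. I'll descend and grip.

{"name": "arm_command", "arguments": {
  "commands": [
    [-0.002,0.002,0.03,0,0,0],
    [0,0,0.035,0,0,0],
    [0,0,0.035,0,0,0],
    [0,0,0.035,0,0,0],
    [0,0,0.024,0,0,0]
  ]
}}

```text
clock: 3.48
tcp_pos: [0.4982, -0.0948, 0.1046]
orientation: [[0.129, 0.992, -0.003], [0.992, -0.129, 0.002], [0.001, -0.004, -1.0]]
ft_force: [-0.0, -0.6, -0.3]
grip_width: 0.0917
```

{"name": "arm_command", "arguments": {
  "commands": [
    [0,0,0.01,0,0,0],
    [0,0,0,0,0,0],
    [0,0,0,0,0,0]
  ]
}}

```text
clock: 3.73
tcp_pos: [0.5007, -0.0968, 0.0986]
orientation: [[0.129, 0.992, 0.001], [0.992, -0.129, -0.0], [-0.0, 0.001, -1.0]]
ft_force: [-0.5, 0.1, 0.5]
grip_width: 0.0917
```

{"name": "arm_command", "arguments": {
  "commands": [
    [0,0,0,0,0,0],
    [0,0,0,0,0,0],
    [0,0,0,0,0,0],
    [0,0,0,0,0,0],
    [0,0,0,0,0,0]
  ],
  "grip": 0,
  "grip_force": 35
}}

```text
clock: 4.15
tcp_pos: [0.5008, -0.0977, 0.0983]
orientation: [[0.131, 0.991, 0.001], [0.991, -0.131, -0.0], [-0.0, 0.001, -1.0]]
ft_force: [0.3, 0.7, 0.1]
grip_width: 0.0608
```

{"name": "arm_command", "arguments": {
  "commands": [
    [0,0,0,0,0,0],
    [0,0,0,0,0,0],
    [0,0,0,0,0,0],
    [0,0,0,0,0,0],
    [0,0,0,0,0,0]
  ]
}}

```text
clock: 4.57
tcp_pos: [0.5005, -0.0975, 0.0976]
orientation: [[0.131, 0.991, 0.0], [0.991, -0.131, -0.0], [-0.0, 0.0, -1.0]]
ft_force: [0.1, -1.0, -0.5]
grip_width: 0.034
```

{"name": "arm_command", "arguments": {
  "commands": [
    [0,0,0,0,0,0],
    [0,0,-0.01,0,0,0],
    [0,0,-0.025,0,0,0],
    [0,0,-0.035,0,0,0],
    [0,0,-0.035,0,0,0]
  ]
}}

```text
clock: 4.98
tcp_pos: [0.499, -0.0968, 0.2029]
orientation: [[0.131, 0.991, -0.004], [0.991, -0.131, 0.002], [0.001, -0.004, -1.0]]
ft_force: [1.3, -0.5, -3.0]
grip_width: 0.034
```

{"name": "arm_command", "arguments": {
  "commands": [
    [0,0,-0.035,0,0,0],
    [0,0,-0.035,0,0,0],
    [0,0,-0.035,0,0,0],
    [0,0,-0.035,0,0,0],
    [0,0,0,0,0,0]
  ]
}}

```text
clock: 5.4
tcp_pos: [0.5026, -0.0984, 0.3513]
orientation: [[0.13, 0.991, 0.012], [0.991, -0.13, -0.005], [-0.004, 0.013, -1.0]]
ft_force: [0.6, -0.7, -1.4]
grip_width: 0.0338
```

{"name": "arm_command", "arguments": {
  "commands": [
    [0,0,0,0,0,-0.081],
    [0,0,0,0,0,-0.081],
    [0,0,0,0,0,-0.081],
    [0,0,0,0,0,-0.081],
    [0,0,0,0,0,0]
  ]
}}

```text
clock: 5.82
tcp_pos: [0.4998, -0.0972, 0.3417]
orientation: [[-0.194, 0.981, -0.002], [0.981, 0.194, 0.001], [0.001, -0.002, -1.0]]
ft_force: [0.1, 0.2, -3.3]
grip_width: 0.0339
```

```bash
python3 - <<'E'
from m import *
o=ctrl.get_obs(); R=o["orientation"]; print(o["clock"],o["tcp_pos"],np.degrees(np.arctan2(R[1,1],R[0,1])),o["grip_width"],o["ft_force"])
print(R.T@(np.array([.5015,.2217,o["tcp_pos"][2]])-o["tcp_pos"]))
E
```

```text
5.8167 [ 0.49976993 -0.09719101  0.34169515] 11.173861396838566 0.03394532156233009 [ 0.14530626  0.1619172  -3.25108324]
[3.12510661e-01 6.34940464e-02 2.55096392e-04]
```

{"name": "arm_command", "arguments": {
  "commands": [
    [0.035,0.007,0,0,0,0],
    [0.035,0.007,0,0,0,0],
    [0.035,0.007,0,0,0,0],
    [0.035,0.007,0,0,0,0],
    [0.035,0.007,0,0,0,0]
  ]
}}

```text
clock: 6.23
tcp_pos: [0.5004, 0.0826, 0.3421]
orientation: [[-0.189, 0.982, -0.001], [0.982, 0.189, 0.0], [0.0, -0.001, -1.0]]
ft_force: [1.2, 0.4, -3.0]
grip_width: 0.0338
```

{"name": "arm_command", "arguments": {
  "commands": [
    [0.03,0.007,0,0,0,0],
    [0,0,0,0,0,0],
    [0,0,0,0,0,0],
    [0,0,0,0,0,0]
  ]
}}

```text
clock: 6.57
tcp_pos: [0.502, 0.1114, 0.3421]
orientation: [[-0.191, 0.982, -0.001], [0.982, 0.191, -0.001], [-0.0, -0.001, -1.0]]
ft_force: [0.1, -0.1, -4.3]
grip_width: 0.0341
```

```bash
python3 - <<'E'
from m import *
o=ctrl.get_obs(); R=o["orientation"]; print(o["clock"],o["tcp_pos"],np.degrees(np.arctan2(R[1,1],R[0,1])))
c,im=grab("wrist","w2.png"); im=im[:,:,::-1].copy()
H,S,V=cv2.split(cv2.cvtColor(im,cv2.COLOR_BGR2HSV))
fit(c,(S<60)&(V>140),.2,"white")
y=((H>24)&(H<36)&(S>150)&(V>150)); fit(c,y,.2,"yel")
# hole inside yellow
m=cv2.morphologyEx(y.astype(np.uint8),3,np.ones((5,5)))
fit(c,(m==0),.2,"hole")
print(R.T@(np.array([.5015,.2217,o["tcp_pos"][2]])-o["tcp_pos"]))
E
```

```text
6.5667 [0.50201637 0.11142653 0.34209252] 10.996430099285925
white [171   0   6  73  86] [0.3939 0.2477] [0.0012 0.0623] 10.9
white [ 181    0  207  177 1385] [0.5026 0.2155] [0.2037 0.1679] 11.0
white [ 247   35   65   99 6087] [0.5022 0.2235] [0.0624 0.0919] 11.1
white [462 122  39  40 909] [0.7256 0.2114] [0.0395 0.0417] 3.2
white [   0  125   37  101 2267] [0.2365 0.0713] [0.1186 0.0409] 85.8
white [409 156   8  56 227] [0.6701 0.1531] [0.0057 0.0631] 17.6
white [ 452  174   60  127 2816] [0.8043 0.102 ] [0.0584 0.1678] 0.1
white [119 183  34  34  92] [0.3632 0.0686] [0.0243 0.0477] 50.0
white [ 426  329   40   41 1172] [ 0.7967 -0.0606] [0.0462 0.0702] 11.2
yel [  174     0   207   150 14183] [0.4973 0.2299] [0.1928 0.1384] 10.7
yel [180  98  49  53 944] [0.4316 0.17  ] [0.0494 0.0502] 0.1
yel [304 140  43  13  68] [0.5638 0.1756] [0.0451 0.0118] 8.4
hole [     0      0    512    384 179386] [0.5093 0.0612] [0.7492 0.4796] 11.1
[ 1.08347228e-01  2.05275174e-02 -6.80779350e-05]
```

View pics/w2.png

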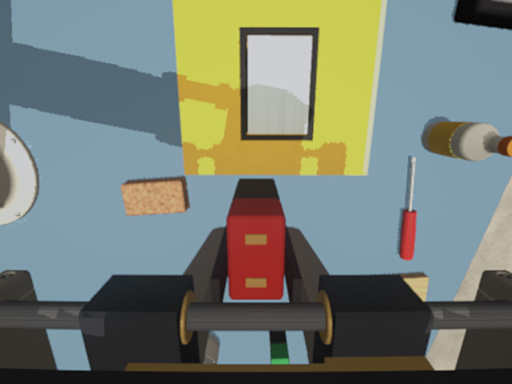

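The slot is at (280,85) in the wrist view and the red pack at (256,249) in the jaws, aligned with it. The slot measures (0.502, 0.223) at 11.1°. I'll move over it, biased 4 mm towards the guide plate, and check before inserting.

{"name": "arm_command", "arguments": {
  "commands": [
    [0.035,0.006,0,0,0,0],
    [0.035,0.006,0,0,0,0],
    [0.03,0.004,0,0,0,0],
    [0.009,0.001,0,0,0,0],
    [0,0,0,0,0,0]
  ]
}}

```text
clock: 7.03
tcp_pos: [0.4979, 0.2227, 0.3423]
orientation: [[-0.193, 0.981, -0.001], [0.981, 0.193, 0.0], [0.0, -0.001, -1.0]]
ft_force: [0.4, -0.6, -3.6]
grip_width: 0.0339
```

{"name": "arm_command", "arguments": {
  "commands": [
    [0,0,0.01,0,0,0],
    [0,0,0.015,0,0,0],
    [0,0,0,0,0,0],
    [0,0,0,0,0,0],
    [0,0,0,0,0,0]
  ]
}}

```text
clock: 7.45
tcp_pos: [0.4985, 0.2208, 0.3178]
orientation: [[-0.19, 0.982, 0.0], [0.982, 0.19, -0.0], [-0.0, 0.0, -1.0]]
ft_force: [0.4, -0.2, -2.0]
grip_width: 0.0338
```

```bash
python3 - <<'E'
from m import *
o=ctrl.get_obs(); R=o["orientation"]; print(o["clock"],o["tcp_pos"],np.degrees(np.arctan2(R[1,1],R[0,1])),o["ft_force"])
print(R.T@(np.array([.502,.2225,o["tcp_pos"][2]])-o["tcp_pos"]))
a=ctrl.calibration("wrist"); 
c,im=grab("wrist","w3.png");im=im[:,:,::-1].copy()
H,S,V=cv2.split(cv2.cvtColor(im,cv2.COLOR_BGR2HSV))
red=((H<8)|(H>172))&(S>130)
fit(c,cv2.morphologyEx((red&(V>130)).astype(np.uint8),3,np.ones((9,9))),o["tcp_pos"][2]+.008,"red")
b=cv2.imread("pics/w3.png"); cs,s=grab("scene","s3.png")
u,v=proj(cs,[.5,.22,.25]).astype(int); print(u,v); s=s[max(v-100,0):v+100,max(u-100,0):u+100,::-1]
s=cv2.resize(s,None,fx=2.0,fy=2.0); b=cv2.resize(b,(400,300))
W=np.zeros((max(300,s.shape[0]),400+s.shape[1],3),np.uint8); W[:300,:400]=b; W[:s.shape[0],400:]=s
cv2.imwrite("pics/c3.png",W)
E
```

```text
7.45 [0.49845066 0.22083566 0.31784198] 10.952297905709296 [ 0.36371657 -0.16063589 -1.95864618]
[9.59677132e-04 3.80090084e-03 2.77317806e-07]
red [ 227  216   58   83 4116] [0.4971 0.2216] [0.032  0.0534] 11.0
357 187
```

View pics/c3.png

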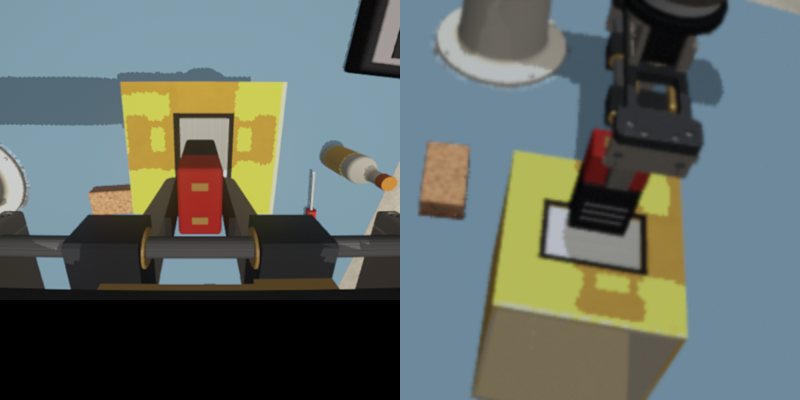

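The pack hangs squarely over the slot in both views, about 5 mm to the −x side and inside the 12 mm tolerance. I'll push it in.

{"name": "arm_command", "arguments": {
  "commands": [
    [0,0.001,0.01,0,0,0],
    [0,0,0.01,0,0,0],
    [0,0,0.01,0,0,0],
    [0,0,0.008,0,0,0],
    [0,0,0.007,0,0,0]
  ]
}}

```text
clock: 7.97
tcp_pos: [0.4987, 0.2222, 0.272]
orientation: [[-0.192, 0.981, -0.001], [0.981, 0.192, -0.0], [0.0, -0.001, -1.0]]
ft_force: [-2.0, -0.2, 2.3]
grip_width: 0.0338
```

{"name": "arm_command", "arguments": {
  "commands": [
    [0,0,0.008,0,0,0],
    [0,0,0.008,0,0,0],
    [0,0,0.008,0,0,0],
    [0,0,0.008,0,0,0],
    [0,0,0.008,0,0,0]
  ]
}}

```text
clock: 8.38
tcp_pos: [0.4984, 0.2221, 0.231]
orientation: [[-0.192, 0.981, -0.002], [0.981, 0.192, -0.0], [0.0, -0.002, -1.0]]
ft_force: [-2.4, -0.2, -1.3]
grip_width: 0.0337
```

```bash
python3 -c "
from h import *
o=ctrl.get_obs();print(o['clock'],o['tcp_pos'],o['ft_force'],o['grip_width'])"
```

```text
8.3833 [0.49843794 0.22210311 0.23099522] [-2.367672   -0.19644722 -1.27879609] 0.033738372871655584
```

{"name": "arm_command", "arguments": {
  "commands": [
    [0,0,0,0,0,0],
    [0,0,0,0,0,0],
    [0,0,0,0,0,0],
    [0,0,0,0,0,0],
    [0,0,0,0,0,0]
  ],
  "grip": 80
}}

```text
clock: 8.8
tcp_pos: [0.4998, 0.2223, 0.2336]
orientation: [[-0.192, 0.981, 0.002], [0.981, 0.192, 0.0], [-0.0, 0.002, -1.0]]
ft_force: [-0.1, 0.1, 0.4]
grip_width: 0.0651
```

{"name": "arm_command", "arguments": {
  "commands": [
    [0,0,0,0,0,0],
    [0,0,0,0,0,0],
    [0,0,0,0,0,0],
    [0,0,0,0,0,0],
    [0,0,0,0,0,0]
  ]
}}

```text
clock: 9.22
tcp_pos: [0.4991, 0.2222, 0.2326]
orientation: [[-0.192, 0.981, 0.0], [0.981, 0.192, -0.0], [-0.0, 0.0, -1.0]]
ft_force: [-0.8, -1.0, -0.5]
grip_width: 0.0737
```

```bash
cat > look.py <<'E'
import sys
from h import *
o=ctrl.get_obs();print(o['clock'],o['tcp_pos'],o['ft_force'],o['grip_width'])
_,b=grab("wrist","wl.png"); cs,s=grab("scene","sl.png")
s=cv2.resize(s[80:300,250:470,::-1],(400,400)); b=cv2.resize(b[:,:,::-1],(400,300))
W=np.zeros((400,800,3),np.uint8); W[:300,:400]=b; W[:,400:]=s
cv2.imwrite("pics/"+sys.argv[1],W)
E
python3 look.py c4.png
```

```text
9.2167 [0.49912926 0.22219275 0.23264598] [-0.767861   -0.97547979 -0.49672992] 0.07372104017445462
```

View pics/c4.png

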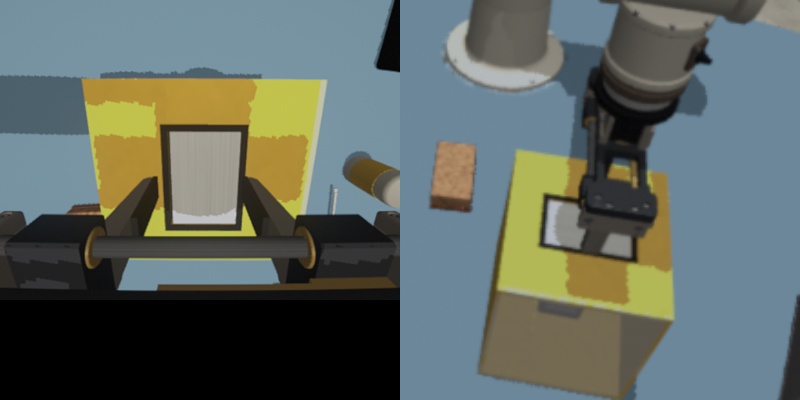

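The pack has gone and the slot at (205,175) is filled by the flap, with nothing sticking out. I'll back off and check the whole scene.

{"name": "arm_command", "arguments": {
  "commands": [
    [0,0,-0.02,0,0,0],
    [0,0,-0.035,0,0,0],
    [0,0,-0.035,0,0,0],
    [-0.035,0,-0.02,0,0,0],
    [-0.035,0,0,0,0,0]
  ]
}}

```text
clock: 9.73
tcp_pos: [0.5144, 0.1541, 0.3489]
orientation: [[-0.196, 0.981, 0.01], [0.981, 0.196, 0.001], [-0.001, 0.01, -1.0]]
ft_force: [1.3, -0.5, 1.1]
grip_width: 0.0734
```

{"name": "arm_command", "arguments": {
  "commands": [
    [-0.03,0,0,0,0,0],
    [-0.02,0,0,0,0,0],
    [0,0,0,0,0,0],
    [0,0,0,0,0,0],
    [0,0,0,0,0,0]
  ]
}}

```text
clock: 10.15
tcp_pos: [0.5219, 0.1051, 0.3425]
orientation: [[-0.192, 0.981, -0.0], [0.981, 0.192, 0.001], [0.001, -0.0, -1.0]]
ft_force: [-0.4, 1.0, 0.8]
grip_width: 0.0737
```

```bash
python3 - <<'E'
from m import *
o=ctrl.get_obs();print(o['clock'],o['tcp_pos'],o['ft_force'])
c,b=grab("wrist","w5.png"); cs,s=grab("scene","s5.png"); ct,t=grab("top","t5.png")
H,S,V=cv2.split(cv2.cvtColor(b[:,:,::-1].copy(),cv2.COLOR_BGR2HSV)); fit(c,(S<60)&(V>140)&(np.arange(384)[:,None]<200),.2,"white")
H,S,V=cv2.split(cv2.cvtColor(t[:,:,::-1].copy(),cv2.COLOR_BGR2HSV))
fit(ct,cv2.morphologyEx(((H>45)&(H<75)&(S>150)&(V>60)).astype(np.uint8),3,np.ones((5,5))),.105,"green")
W=np.hstack([cv2.resize(b,(400,300)),cv2.resize(s,(400,300))])[:,:,::-1]; cv2.imwrite("pics/c5.png",W)
E
```

```text
10.15 [0.52193166 0.10509314 0.34253584] [-0.3538884   0.98799134  0.83255061]
white [152   0   7  75  87] [0.396  0.2372] [0.0013 0.0644] 10.6
white [268   0 101 168 712] [0.595  0.2093] [0.1818 0.0785] 71.1
white [ 228   24   66  100 6240] [0.5023 0.2234] [0.0623 0.0913] 11.1
white [451 115  38  40 838] [0.7309 0.2103] [0.0382 0.0407] 4.5
white [   0  127   25   73 1377] [0.2509 0.0807] [0.0829 0.0273] 86.1
white [ 16 134  18  66 326] [0.2675 0.0835] [0.0132 0.0727] 7.9
white [164 142  91  25 148] [0.4632 0.1242] [0.0249 0.0989] 85.9
white [489 149  23  51 612] [0.7856 0.1738] [0.0253 0.0589] 26.2
white [400 151   7  49 197] [0.6766 0.1543] [0.0047 0.0545] 16.8
green [332 164  24  18 308] [ 0.6139 -0.244 ] [0.0333 0.0554] 14.0
```

View pics/c5.png

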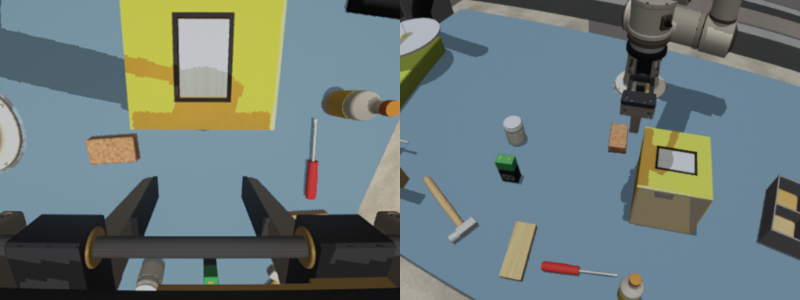

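The flap at (203,57) is flush and the same size as before. No red pack is in sight, and the green pack stands at (508,166), unmoved to the pixel.

```bash
python3 -c "
from station import ctrl
print(ctrl.sign_off())"
```

```text
the job is handed in; nothing more can be done
None
```

The spent red-topped pack is inside the yellow return box, the flap is shut behind it, and the job is handed in at about 10.3 s of the 43 s allowed.

- **What I did:** I gripped the pack across its 34 mm near the top, with the jaws reading 34.0 mm. I turned it to the slot's 11° and pushed it base first about 65 mm through the flap. I then let go, and it dropped without needing a push from above. The wrist readings between moves stayed under 5 N.
- **Flap:** the last wrist picture shows it flush and filling the opening, at 62 × 91 mm, (0.502, 0.223) and 11.1°, the same as before the insertion to within 1 mm. No part of the red pack is visible.
- **Green pack:** it is at the same pixels as at the start and still standing.
- **Robot:** it is clear of everything, with only about 1 N of noise on the wrist.

No check failed. The only disagreements were 1–2 mm between the top and wrist cameras on where the pack and the slot were. I could not see the pack inside the closed box, so its drop is inferred from the shut flap and the empty opening.

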